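# Index the stamping dial and lift the stamped cup

### The job

The upside-down cup under the stamping press has just been stamped: turn the dial one click clockwise (seen from above) so that this cup comes round to the take-off place, the dial's place nearest the robot, and let the dial settle in its detent. Then take that cup by its sides and lift it about 10 cm straight up off its chuck, foot up and level all the way, and finish while still holding it there, level and still, so that the stamp can be looked at. Leave the other cups on their chucks and the other things on the bench where they are.

Things in the scene. Friction and masses are not known exactly. Their poses are not given: they have to be found in the camera images.
- machine: Fixed stamping press with dial feed on a cast bedplate 260 x 500 mm. Origin: on the bench under the dial's axis. Its -x looks to the robot (yaw within 0.3). Aluminium dial 340 mm across, top face at 72 mm. Four places 125 mm from the axis: take-off -x, press -y, unstamped cups +x and +y. Press: die at -y place 165 mm up, head from 240 mm up, 70 mm wide, lever to 490 mm on its far side.
- dial (a joint): Dial angle, rad: 0 at start, growing clockwise seen from above. Spring detent every 1.571 rad (one click): it resists with about 0.6 N m (4 N at a handle) on leaving a detent, falling to nothing half-way (0.785), and beyond that pulls on into the next one; left free it settles within 0.02 rad in about 2 s. Some damping (0.5 N m s/rad). No end stop: it can be turned too far.
- handle (a point): Middle of the grip of the upright black turning handle that starts between the press and the take-off place (machine frame -110, -110 mm) and turns with the dial. Fixed round pin, 18 mm in diameter, 60 mm tall, top 132 mm above the bench; this point 110 mm above the bench, 155 mm from the axis. Three more stand at quarter turns. One click carries it across the front to (-110, +110) mm.
- takeoff (a point): Fixed point: middle of the chuck's upper face at the take-off place, 80 mm above the bench, 125 mm from the dial's axis. A chuck at each place turns with the dial: white flange 76 mm across, 8 mm thick, on which the cup's rim rests, and a plug 39 mm across, 25 mm tall, standing up inside the cup. This chuck starts empty.
- cup_a_mid (a point): Centre (half-way up) of the freshly stamped cup, at the start under the press. All cups: plain clay, straight-sided, upside down, outside diameter 56 mm, height 68 mm, wall 5 mm (hole 46 mm wide), 0.12 to 0.25 kg; the upper 10 mm narrow to a foot 41 mm across. z is the cup's axis, up to the foot. On a chuck this point is 114 mm above the bench.
- cup_a: The same stamped cup; origin at the middle of its rim (34 mm below cup_a_mid).
- cup_b_mid (a point): Centre of an unstamped cup, on the chuck at the machine's +x place at the start.
- cup_c_mid (a point): Centre of an unstamped cup, on the chuck at the machine's +y place at the start.
- chuck_a (a point): Turns with the dial: where the middle of cup_a is when it sits on its chuck.
- chuck_b (a point): Turns with the dial: where the middle of cup_b is when it sits on its chuck.
- chuck_c (a point): Turns with the dial: where the middle of cup_c is when it sits on its chuck.
- cup_d_mid (a point): Centre of a finished cup, upside down on the wooden ware board (18 mm thick) at the left of the bench; not to be disturbed.
- cup_e_mid (a point): Centre of a second finished cup on the ware board; not to be disturbed.
- saucer: Loose clay saucer, 117 mm across, 17 mm high, on the bench; origin under its centre. Not to be disturbed.
- lidded_pot: Loose clay pot with a knobbed lid, 124 mm across, 93 mm high; origin under its centre. Not to be disturbed.
- rib: Loose flat wooden potter's rib, 100 x 60 x 7 mm; origin under its middle. Not to be disturbed.
- loop_tool: Loose turning tool with a wooden handle and a wire loop, 185 mm long, 16 mm high; origin near its middle, loop to its +x. Not to be disturbed.
Mind the look-alikes: they are no part of the job. Leave any yellow look-alike of the cup_a alone. What is shaped like the part that bears cup_b_mid but blue is not meant.

How it is judged:
By the outcome, as a careful person would: the job done as asked, in the order asked, and still so for the second after the job is handed in, while the arm keeps its last pose, push and grip.
It also fails if it takes over 56 s, if anything falls off the work surface, if the arm or the gripper's body presses on something with over 40 N, if the wrist force passes 120 N, or if a joint passes its speed limit or range.

### The arm

A 6-joint arm with a two-finger parallel gripper is mounted at the origin on the work surface. World frame = base frame: x ahead of the robot, y to its left, z up, the work surface at z = 0. Lengths are in m, angles in degrees, forces in N, time in s.
With the tool pointing down it reaches from about 0.35 to 0.875 m from the base axis. Payload 4.2 kg.
Tool frame: the origin (TCP) lies on the centre line of the jaws, within the pads' length; the fingertips stand tip_reach ahead of it and the grasp point (between the pads) is the TCP (tip_reach is the distance from the TCP to the fingertips, in m); z points along the fingers, y is the line along which they close (so a half turn about z gives the same grasp; the last joint's range is limited). The gripper opens to 87 mm and grips with 3 to 60 N. Pads are 19 mm wide; open, the fingers measure 117 mm over their backs; the gripper's body (75 mm by 190 mm) begins 51 mm behind the grasp point.
Start: joints at [79.676, 22.042, 0.453, 0, -68.411, -14.817], TCP at [0.265, 0.566, 0.242] pointing down, gripper open.
Joint ranges: [-179.83, 179.83], [-69.29, 118.12], [-61.27, 80.66], [-181.25, 117.63], [-171.15, -9.14], [-177.46, 177.46]. Speed limits (degrees/s): [159.86, 159.86, 180, 180, 180, 180].

### API

Orientations are given as a 3x3 rotation matrix whose columns are the frame's x, y, z axes.
In Python, from station import sense, capture, finish_job, tip_reach gives the robot as it stands.
- The arm moves only by the tool arm_command, never from a script. Its argument "deltas" is a list of rows, each a list of 7 numbers: the turn, a rotation vector about the tool's x, y, z in rad, then the shift along the tool's x, y, z in cm, then the closure, from -1 (fully open) to 1 (shut), so that 0 is half open. In form: [[rx, ry, rz, dx, dy, dz, hand], ...]. A call has 1 to 8 rows; each row is the pose to reach, as a shift and turn from the pose commanded when the call began, along the tool's axes at that moment; what a row does not reach only later rows make up. A row lasts 1/12 s, in which the tool goes at most 41.7 mm and 7.16 degrees, less where a joint would pass 70% of its speed; a pose out of reach is approached as far as the arm can. A call with a gripper value outside its range is refused whole. The fingers move at their own pace and stop on an object; the grip force is fixed at half the most. Time passes only in rows, so rows that repeat a pose let the fingers close. It gives the time, the measured TCP pose, the force, the opening and the grip force at its end, in the units of the state.
- sense(): the state, without advancing time (a new reading comes with each control period).
- capture(name): name is "scene" or "side" or "wrist"; returns a dict with "pixels" (420x560x3 uint8, blue, green, red), "fovy" (degrees; the focal length in pixels is half the picture's height over the tangent of half this angle, whatever the lens; pixels are square), "cx", "cy" (the principal point, pixels), "k1" (the pictures are not rectified: a ray, as slopes to the right and down, at radius r is drawn at 1 + k1 r^2 times it, then the intrinsics apply), "rvec" (rotation vector, rad) and "tvec" (3), from world to camera coordinates, as OpenCV has them. Camera axes: x right, y down, z forward; pixel columns grow to the right and rows downward; lengths in m; the calibration is good to about 2 mm. A picture is of the moment at which its call begins. There is no depth.
- finish_job(): hands the job in; it is judged then, once.
The state is a dict: "time_s": time; "joints": joint angles; "joint_velocities": joint speeds; "effort": joint torques, N m; "tcp_pos": TCP position; "ee_rot": TCP orientation; "wrist_force": force on the tool from outside, world axes, zero at the start; "moment": the same for the moment, N m; "gripper_width": opening from 0.0 (shut) to 1.0 (fully open); "gripper_force": force on a finger pad.
Only numpy, scipy, OpenCV 4.12 (cv2) and the standard library are available. Lean on these libraries where they do the work, as an engineer would, in place of code of your own. Each camera call takes 0.05 s, during which the arm holds its last target. There are 200 camera calls.

## Working session

There is one attempt and no reset: what is moved stays moved. The work goes in short steps, Python scripts to look and compute and a tool call to move; the robot and the scene stay as the last step left them, time stands still between calls to the robot, and variables do not carry over. Pictures are saved under pics/ and viewed, at most 10 in all, crops included, and the job is handed in when it is done.

Besides the shell and the picture viewer there is one more tool, called after "Call:" by a JSON object that holds its "op" and its "data", one argument or row to a line. arm_command: Moves the arm, as the interface text tells. Its arguments: {"type":"object","properties":{"deltas":{"type":"array"}},"required":["deltas"]}

```bash
mkdir -p pics
cat > h.py <<'E'
import numpy as np, cv2
from station import sense, capture, finish_job, tip_reach
def snap(cam,name=None):
    c=capture(cam)
    if name: cv2.imwrite('pics/'+name+'.png',c['pixels'])
    return c
def KD(c):
    f=210/np.tan(np.radians(c['fovy'])/2)
    return np.array([[f,0,c['cx']],[0,f,c['cy']],[0,0,1.]]),np.array([c['k1'],0,0,0.])
def proj(c,P):
    K,D=KD(c); return cv2.projectPoints(np.array(P,float).reshape(-1,1,3),np.array(c['rvec'],float),np.array(c['tvec'],float),K,D)[0].reshape(-1,2)
def onz(c,uv,z):
    K,D=KD(c); R=cv2.Rodrigues(np.array(c['rvec'],float))[0]; t=np.array(c['tvec'],float).ravel()
    n=cv2.undistortPoints(np.array(uv,float).reshape(-1,1,2),K,D).reshape(-1,2)
    o=-R.T@t; d=np.c_[n,np.ones(len(n))]@R
    return o+d*((z-o[2])/d[:,2])[:,None]
E
python3 - <<'E'
from h import *
import pickle
for n in ('scene','side'):
    c=snap(n,n+'0'); pickle.dump(c,open(n+'0.pkl','wb')); K,D=KD(c);R=cv2.Rodrigues(np.array(c['rvec'],float))[0];print(n,-R.T@np.array(c['tvec']).ravel(),K[0,0])
print(sense(),tip_reach)
E
```

```text
scene [ 1.26147897 -0.05856335  1.1224136 ] 429.1689131180059
side [0.45328611 0.65213892 0.75817652] 385.38310194403914
{'time_s': 0.1, 'joints': array([ 7.96756624e+01,  2.20871851e+01,  3.89464674e-01, -2.30823994e-02,
       -6.84128457e+01, -1.48173434e+01]), 'joint_velocities': array([-0.00974219, -0.00577057,  0.13492071,  0.07673604, -0.12905876,
        0.00700234]), 'effort': array([-9.73321016e-05, -3.91691029e+01,  1.87935072e+01,  4.23197776e+00,
        1.34559686e-02, -7.61179126e-05]), 'tcp_pos': array([0.26531048, 0.56535246, 0.24057869]), 'ee_rot': array([[ 9.05196878e-01, -4.24991884e-01, -7.14385036e-04],
       [-4.24992464e-01, -9.05195035e-01, -1.83133366e-03],
       [ 1.31644152e-04,  1.96132576e-03, -9.99998068e-01]]), 'wrist_force': array([-0.03798689, -0.41649152,  0.19572294]), 'moment': array([ 0.0061767 ,  0.00426888, -0.00052481]), 'gripper_force': 0.0, 'gripper_width': 0.9993671837994554} 0.019
```

View pics/scene0.png

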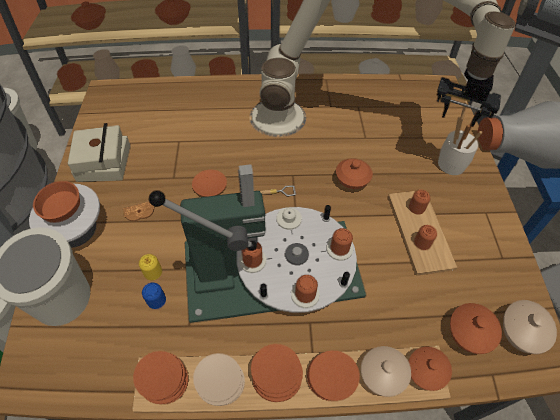

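View pics/side0.png

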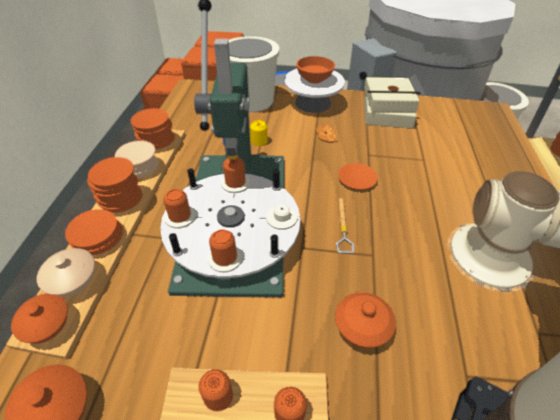

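Scene view: the press is at (225,240), with the stamped cup under it at (252,255), the unstamped cups at (342,240) and (306,290), and the empty take-off chuck at (289,215). The look-alikes are the yellow cup (150,267), the blue one (153,296) and the ware-board cups (420,202) and (427,237). The side view shows the stamped cup at (234,172), the take-off chuck at (281,213) and the turning handle at (277,178).

Run:
```python
import cv2
a=cv2.imread('pics/scene0.png')[170:320,180:380]; b=cv2.imread('pics/side0.png')[130:300,150:350]
a=cv2.resize(a,None,fx=4,fy=4,interpolation=2);b=cv2.resize(b,None,fx=3.5,fy=3.5,interpolation=2)
cv2.imwrite('pics/a.png',a);cv2.imwrite('pics/b.png',b)
```

```text
(no output)
```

View pics/a.png

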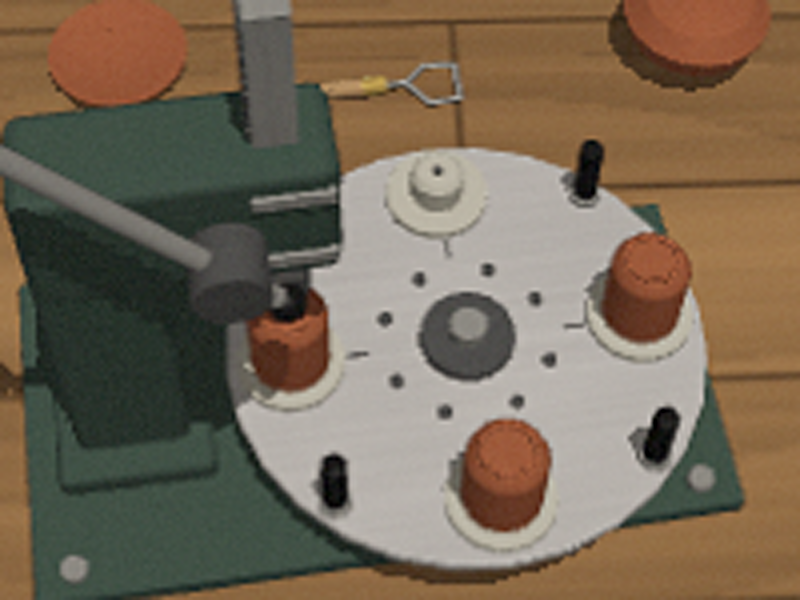

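View pics/b.png

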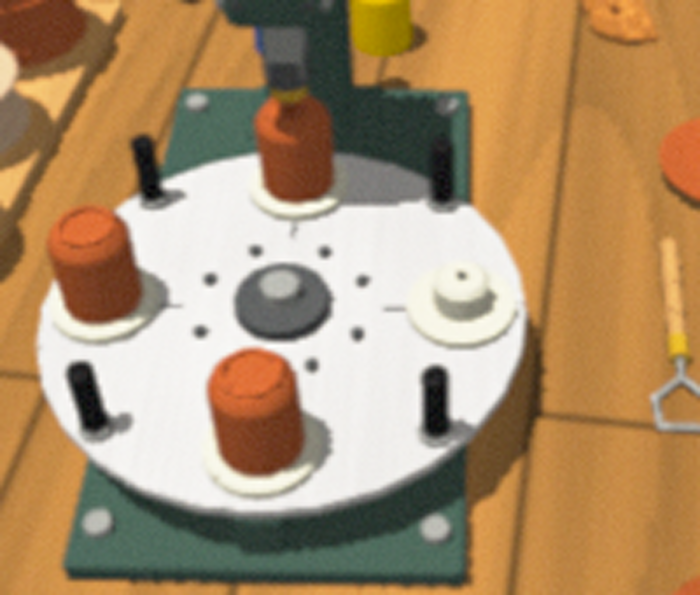

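Run:
```python
from h import *
import pickle
from scipy.optimize import least_squares
S=pickle.load(open('scene0.pkl','rb'));B=pickle.load(open('side0.pkl','rb'))
h=.155/2**.5
A={(-h,h,.132):(592,148),(h,h,.132):(668,413),(h,-h,.132):(333,462),(-.125,0,.105):(437,171)}
C={(-h,-h,.132):(441,142),(-h,h,.132):(434,373),(h,h,.132):(79,370),(h,-h,.132):(143,143),(-.125,0,.105):(461,275)}
ka=np.array(list(A));pa=np.array(list(A.values()))/4+[180,170]-.4
kb=np.array(list(C));pb=np.array(list(C.values()))/3.5+[150,130]-.36
def W(p,k):
    c,s=np.cos(p[2]),np.sin(p[2]);return np.c_[p[0]+c*k[:,0]-s*k[:,1],p[1]+s*k[:,0]+c*k[:,1],k[:,2]]
def res(p,sel=3):
    r=[]
    if sel&1:r.append(proj(S,W(p,ka))-pa)
    if sel&2:r.append(proj(B,W(p,kb))-pb)
    return np.vstack(r).ravel()
for s in (1,2,3):
    f=least_squares(res,[.6,0,0],args=(s,));print(s,f.x.round(4),np.abs(f.fun).max().round(2))
p=f.x;print(res(p).reshape(-1,2).round(1).tolist())
print('handle',W(p,np.array([[-h,-h,.11],[-h,h,.11],[-.125,0,.114]])).round(4))
np.save('p.npy',p)
```

```text
1 [0.6555 0.0294 0.123 ] 0.35
2 [0.656  0.0296 0.1236] 0.79
3 [0.6559 0.0295 0.1234] 0.81
[[-0.0, -0.2], [-0.1, 0.4], [0.2, 0.3], [0.1, -0.1], [0.2, 0.0], [0.6, 0.1], [-0.1, -0.1], [-0.7, -0.8], [0.3, 0.4]]
handle [[ 0.5606 -0.0927  0.11  ]
 [ 0.5336  0.1248  0.11  ]
 [ 0.5318  0.0141  0.114 ]]
```

Call:
{"op": "arm_command", "data": {
  "deltas": [
    [0,0,-0.1,3,2.6,0,-0.5],
    [0,0,-0.2,6.1,5.2,0,0],
    [0,0,-0.3,9.1,7.8,0,0],
    [0,0,-0.4,12.2,10.4,0,0],
    [0,0,-0.5,15.2,13,0,0],
    [0,0,-0.562,18.2,15.7,0,0],
    [0,0,-0.562,21.3,18.3,0,0],
    [0,0,-0.562,24.3,20.9,0,0]
  ]
}}

```text
time_s: 0.77
tcp_pos: [0.3968, 0.2713, 0.2414]
ee_rot: [[0.992, 0.123, -0.0], [0.123, -0.992, -0.0], [-0.0, 0.0, -1.0]]
wrist_force: [1.1, 1.0, 0.7]
gripper_width: 0.53
gripper_force: 0.0
```

```bash
cat >> h.py <<'E'
def delta(t,yaw=None):
    "tool-frame delta (cm) and rz from measured pose to world target; yaw = wanted world angle of tool x"
    s=sense();R=s['ee_rot'];p=s['tcp_pos'];d=R.T@(np.array(t)-p)*100
    a=np.arctan2(R[1,0],R[0,0]);print('t',s['time_s'],'p',p.round(4),'yaw',a.round(3),'tilt',R[:2,2].round(4),'F',s['wrist_force'].round(1),'w',round(s['gripper_width'],3),'g',s['gripper_force'],'d',d.round(2),'rz',None if yaw is None else round(a-yaw,3))
E
python3 -c "
from h import *
delta([.5606,-.0927,.242],.1234)"
```

```text
t 0.7667 p [0.3968 0.2713 0.2414] yaw 0.124 tilt [-0.0004 -0.0003] F [1.1 1.  0.7] w 0.53 g 0.0 d [11.76 38.14 -0.06] rz 0.0
```

Call:
{"op": "arm_command", "data": {
  "deltas": [
    [0,0,0,1.5,4.0,0,0],
    [0,0,0,2.5,8,0,0],
    [0,0,0,3.7,12,0,0],
    [0,0,0,5,16,0,0],
    [0,0,0,6.2,20,0,0],
    [0,0,0,7.4,24,0,0],
    [0,0,0,8.6,28,0,0],
    [0,0,0,9.5,31,0,0]
  ]
}}

```text
time_s: 1.43
tcp_pos: [0.5294, -0.0254, 0.2412]
ee_rot: [[0.993, 0.121, -0.001], [0.121, -0.993, -0.0], [-0.001, 0.0, -1.0]]
wrist_force: [0.4, 0.8, 0.7]
gripper_width: 0.504
gripper_force: 0.0
```

Call:
{"op": "arm_command", "data": {
  "deltas": [
    [0,0,0,0.8,2.5,0,0],
    [0,0,0,1.6,5,0,0],
    [0,0,0,2.2,6.8,0,0],
    [0,0,0,2.2,6.8,0,0],
    [0,0,0,2.2,6.8,0,0],
    [0,0,0,2.2,6.8,0,0]
  ]
}}

```text
time_s: 1.93
tcp_pos: [0.5588, -0.0871, 0.2411]
ee_rot: [[0.992, 0.123, -0.001], [0.123, -0.992, 0.0], [-0.001, -0.0, -1.0]]
wrist_force: [0.2, 0.2, -0.2]
gripper_width: 0.5
gripper_force: 0.0
```

```bash
python3 -c "
from h import *
delta([.5606,-.0927,.112],.1234)
c=snap('wrist','w1')
print(proj(c,[[.5606,-.0927,.132]]))
"
```

```text
t 1.9333 p [ 0.5588 -0.0871  0.2411] yaw 0.123 tilt [-0.0011  0.0002] F [ 0.2  0.2 -0.2] w 0.5 g 0.0 d [ 0.13  0.58 12.91] rz -0.0
[[293.3221208  213.17928556]]
```

View pics/w1.png

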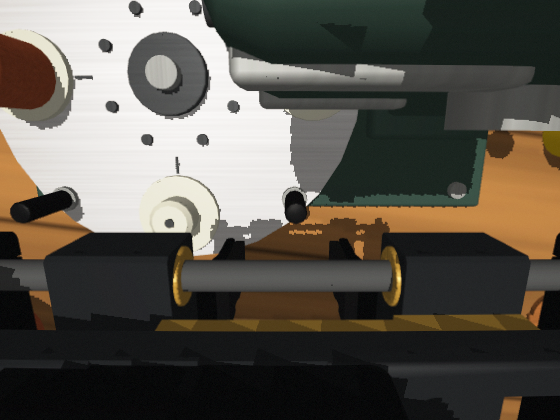

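The wrist view shows the wanted handle's top at (295,212), where (293,213) was predicted. The empty chuck is to its left at (170,222) and the press is beyond. The pose is good, so I'll descend.

Call:
{"op": "arm_command", "data": {
  "deltas": [
    [0,0,0,0.1,0.6,2,0],
    [0,0,0,0.1,0.6,4,0],
    [0,0,0,0.1,0.6,6,0],
    [0,0,0,0.1,0.6,8,0],
    [0,0,0,0.1,0.6,10,0],
    [0,0,0,0.1,0.6,11.5,0],
    [0,0,0,0.1,0.6,12.6,0],
    [0,0,0,0.1,0.6,12.6,0]
  ]
}}

```text
time_s: 2.65
tcp_pos: [0.559, -0.0921, 0.1132]
ee_rot: [[0.992, 0.124, -0.005], [0.124, -0.992, 0.0], [-0.005, -0.001, -1.0]]
wrist_force: [-0.6, 0.2, -0.4]
gripper_width: 0.498
gripper_force: 0.0
```

Call:
{"op": "arm_command", "data": {
  "deltas": [
    [0,0,0,0,0,0,0.3],
    [0,0,0,0,0,0,0.5],
    [0,0,0,0,0,0,0.7],
    [0,0,0,0,0,0,0.7],
    [0,0,0,0,0,0,0.7],
    [0,0,0,0,0,0,0.7]
  ]
}}

```text
time_s: 3.15
tcp_pos: [0.5613, -0.0938, 0.1164]
ee_rot: [[0.992, 0.123, 0.001], [0.123, -0.992, -0.001], [0.001, 0.001, -1.0]]
wrist_force: [-0.2, -2.0, 1.8]
gripper_width: 0.197
gripper_force: 30.0
```

```bash
python3 -c "
from h import *
delta([.5606,-.0927,.114],.1234)
p=np.load('p.npy')
s=sense();t0=s['tcp_pos']
# arc in tool axes from measured start, tool y=-machine y, x=machine x
h=.155/2**.5
for k in range(0,25):
    th=np.radians(225-k*90/24)
    print(k,round((.155*np.cos(th)+h)*100,2),round(-(.155*np.sin(th)+h)*100,2))
"
```

```text
t 3.15 p [ 0.5613 -0.0938  0.1164] yaw 0.124 tilt [ 0.0012 -0.0008] F [-0.2 -2.   1.8] w 0.197 g 29.99876324669458 d [-0.06 -0.11  0.24] rz 0.0
0 -0.0 -0.0
1 -0.69 -0.74
2 -1.34 -1.52
3 -1.93 -2.35
4 -2.46 -3.21
5 -2.94 -4.1
6 -3.36 -5.03
7 -3.72 -5.98
8 -4.01 -6.95
9 -4.24 -7.94
10 -4.41 -8.94
11 -4.51 -9.95
12 -4.54 -10.96
13 -4.51 -11.97
14 -4.41 -12.98
15 -4.24 -13.98
16 -4.01 -14.97
17 -3.72 -15.94
18 -3.36 -16.89
19 -2.94 -17.82
20 -2.46 -18.71
21 -1.93 -19.57
22 -1.34 -20.4
23 -0.69 -21.18
24 0.0 -21.92
```

Call:
{"op": "arm_command", "data": {
  "deltas": [
    [0,0,0,-0.3,-0.3,0,0.7],
    [0,0,0,-0.7,-0.74,0,0.7],
    [0,0,0,-1.34,-1.52,0,0.7],
    [0,0,0,-1.93,-2.35,0,0.7],
    [0,0,0,-2.46,-3.21,0,0.7],
    [0,0,0,-2.94,-4.1,0,0.7],
    [0,0,0,-3.36,-5.03,0,0.7],
    [0,0,0,-3.72,-5.98,0,0.7]
  ]
}}

```text
time_s: 3.82
tcp_pos: [0.5145, -0.0408, 0.1162]
ee_rot: [[0.993, 0.121, -0.005], [0.121, -0.993, -0.004], [-0.005, 0.003, -1.0]]
wrist_force: [-3.8, -9.5, 6.7]
gripper_width: 0.197
gripper_force: 30.0
```

```bash
cat > arc.py <<'E'
from h import *
p=np.load('p.npy');s=sense();q=s['tcp_pos'];c,sn=np.cos(p[2]),np.sin(p[2])
m=np.array([[c,sn],[-sn,c]])@(q[:2]-p[:2]);print('r',np.hypot(*m).round(4),'deg turned',(225-np.degrees(np.arctan2(m[1],m[0]))%360).round(2))
delta([.5336,.1248,.114],.1234)
E
python3 arc.py
```

```text
r 0.1579 deg turned 25.63
t 3.8167 p [ 0.5145 -0.0408  0.1162] yaw 0.121 tilt [-0.0046 -0.0037] F [-3.8 -9.5  6.7] w 0.197 g 29.976421545725316 d [  3.9  -16.21   0.15] rz -0.002
```

Call:
{"op": "arm_command", "data": {
  "deltas": [
    [0,0,0,-0.25,-0.97,0,0.7],
    [0,0,0,-0.42,-1.96,0,0.7],
    [0,0,0,-0.55,-2.96,0,0.7],
    [0,0,0,-0.65,-3.97,0,0.7],
    [0,0,0,-0.67,-4.98,0,0.7],
    [0,0,0,-0.65,-5.99,0,0.7],
    [0,0,0,-0.55,-7.0,0,0.7],
    [0,0,0,-0.4,-8.0,0,0.7]
  ]
}}

```text
time_s: 4.48
tcp_pos: [0.5011, 0.0394, 0.1158]
ee_rot: [[0.993, 0.121, -0.004], [0.121, -0.993, -0.002], [-0.004, 0.001, -1.0]]
wrist_force: [-3.3, -4.3, 5.2]
gripper_width: 0.198
gripper_force: 30.0
```

```bash
python3 arc.py
```

```text
r 0.1551 deg turned 55.74
t 4.4833 p [0.5011 0.0394 0.1158] yaw 0.121 tilt [-0.0036 -0.0017] F [-3.3 -4.3  5.2] w 0.198 g 30.004183734417893 d [ 4.26 -8.08  0.15] rz -0.003
```

Call:
{"op": "arm_command", "data": {
  "deltas": [
    [0,0,0,0.23,-1.0,0,0.7],
    [0,0,0,0.52,-1.96,0,0.7],
    [0,0,0,0.88,-2.91,0,0.7],
    [0,0,0,1.3,-3.84,0,0.7],
    [0,0,0,1.78,-4.73,0,0.7],
    [0,0,0,2.31,-5.59,0,0.7],
    [0,0,0,2.9,-6.42,0,0.7],
    [0,0,0,3.4,-7.1,0,0.7]
  ]
}}

```text
time_s: 5.15
tcp_pos: [0.5293, 0.1167, 0.1154]
ee_rot: [[0.992, 0.124, 0.002], [0.124, -0.992, 0.001], [0.002, -0.001, -1.0]]
wrist_force: [1.3, -3.3, -0.8]
gripper_width: 0.198
gripper_force: 30.0
```

Call:
{"op": "arm_command", "data": {
  "deltas": [
    [0,0,0,0.4,-0.4,0,0.7],
    [0,0,0,0.8,-0.8,0,0.7],
    [0,0,0,0.8,-0.8,0,0.7],
    [0,0,0,0.8,-0.8,0,0.7]
  ]
}}

```text
time_s: 5.48
tcp_pos: [0.5348, 0.1237, 0.1153]
ee_rot: [[0.992, 0.123, -0.001], [0.123, -0.992, -0.001], [-0.001, 0.001, -1.0]]
wrist_force: [-0.0, -1.2, 0.6]
gripper_width: 0.198
gripper_force: 30.0
```

```bash
python3 arc.py
```

```text
r 0.1534 deg turned 89.95
t 5.4833 p [0.5348 0.1237 0.1153] yaw 0.124 tilt [-0.0007 -0.0006] F [-0.  -1.2  0.6] w 0.198 g 30.002468302845955 d [-0.1  -0.12  0.13] rz 0.0
```

Call:
{"op": "arm_command", "data": {
  "deltas": [
    [0,0,0,0,0,0,0.4],
    [0,0,0,0,0,0,0.1],
    [0,0,0,0,0,0,0],
    [0,0,0,0,0,-1.5,0],
    [0,0,0,0,0,-4,0],
    [0,0,0,0,0,-7,0],
    [0,0,0,0,0,-10,0],
    [0,0,0,0,0,-12.5,0]
  ]
}}

```text
time_s: 6.15
tcp_pos: [0.5353, 0.1242, 0.243]
ee_rot: [[0.992, 0.123, 0.003], [0.123, -0.992, 0.001], [0.003, -0.001, -1.0]]
wrist_force: [0.1, 0.2, 0.4]
gripper_width: 0.495
gripper_force: 0.0
```

Call:
{"op": "arm_command", "data": {
  "deltas": [
    [0,0,0,0,0,0,-0.5],
    [0,0,0,-0.4,2,0,-1],
    [0,0,0,-0.8,5,0,-1],
    [0,0,0,-1.2,8,0,-1],
    [0,0,0,-1.6,10.8,0,-1],
    [0,0,0,-1.6,10.8,0,-1],
    [0,0,0,-1.6,10.8,0,-1],
    [0,0,0,-1.6,10.8,0,-1]
  ]
}}

```text
time_s: 6.82
tcp_pos: [0.5323, 0.0149, 0.2404]
ee_rot: [[0.992, 0.123, 0.0], [0.123, -0.992, 0.0], [0.0, -0.0, -1.0]]
wrist_force: [0.2, -0.1, -0.4]
gripper_width: 0.972
gripper_force: 0.0
```

Call:
{"op": "arm_command", "data": {
  "deltas": [
    [0,0,0,0,0,0,-1],
    [0,0,0,0,0,0,-1],
    [0,0,0,0,0,0,-1],
    [0,0,0,0,0,0,-1],
    [0,0,0,0,0,0,-1],
    [0,0,0,0,0,0,-1],
    [0,0,0,0,0,0,-1],
    [0,0,0,0,0,0,-1]
  ]
}}

```text
time_s: 7.48
tcp_pos: [0.5323, 0.0149, 0.2406]
ee_rot: [[0.992, 0.123, 0.0], [0.123, -0.992, -0.0], [0.0, 0.0, -1.0]]
wrist_force: [-0.2, -0.8, 0.4]
gripper_width: 0.999
gripper_force: 0.0
```

Call:
{"op": "arm_command", "data": {
  "deltas": [
    [0,0,0,0,0,0,-1],
    [0,0,0,0,0,0,-1],
    [0,0,0,0,0,0,-1],
    [0,0,0,0,0,0,-1],
    [0,0,0,0,0,0,-1],
    [0,0,0,0,0,0,-1],
    [0,0,0,0,0,0,-1],
    [0,0,0,0,0,0,-1]
  ]
}}

```text
time_s: 8.15
tcp_pos: [0.5323, 0.0148, 0.2406]
ee_rot: [[0.992, 0.123, 0.0], [0.123, -0.992, -0.0], [0.0, 0.0, -1.0]]
wrist_force: [0.3, -0.1, 1.2]
gripper_width: 0.999
gripper_force: 0.0
```

Run:
```python
from h import *
delta([.5318,.0141,.112],.1234)
c=snap('side','s2');print(proj(c,[[.5318,.0141,.08],[.5318,.0141,.148]]))
a=c['pixels'][120:300,150:350];b=snap('wrist')
print(proj(b,[[.5318,.0141,.148],[.5318,.0141,.08]]))
a=cv2.resize(a,None,fx=2,fy=2);b=cv2.resize(b['pixels'],(400,300))
cv2.imwrite('pics/ab2.png',np.hstack([a[:300],b]) if 0 else np.hstack([a,cv2.copyMakeBorder(b,0,60,0,0,0)]))
```

```text
t 8.15 p [0.5323 0.0148 0.2406] yaw 0.123 tilt [ 0. -0.] F [ 0.3 -0.1  1.2] w 0.999 g 0.0 d [-0.06  0.07 12.86] rz -0.0
[[281.58734324 215.82926614]
 [281.77599096 195.475298  ]]
[[286.77423474 221.12234881]
 [286.72124511 201.52557234]]
```

View pics/ab2.png

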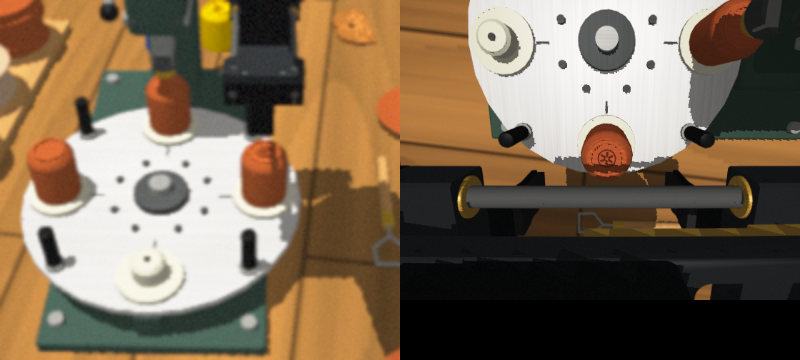

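The stamped cup, with its foot mark visible, now sits on the take-off chuck. Its foot is at wrist pixel (290,220), against (287,221) predicted. The other cups are seated, so I'll descend and grip.

Call:
{"op": "arm_command", "data": {
  "deltas": [
    [0,0,0,0,0.1,2,-1],
    [0,0,0,-0.1,0.1,4,-1],
    [0,0,0,-0.1,0.1,6,-1],
    [0,0,0,-0.1,0.1,8,-1],
    [0,0,0,-0.1,0.1,10,-1],
    [0,0,0,-0.1,0.1,11.5,-1],
    [0,0,0,-0.1,0.1,12.8,-1],
    [0,0,0,-0.1,0.1,12.8,-1]
  ]
}}

```text
time_s: 8.92
tcp_pos: [0.5296, 0.0133, 0.1098]
ee_rot: [[0.992, 0.122, -0.006], [0.122, -0.992, -0.001], [-0.006, 0.001, -1.0]]
wrist_force: [-0.3, -0.2, -1.1]
gripper_width: 0.999
gripper_force: 0.0
```

Call:
{"op": "arm_command", "data": {
  "deltas": [
    [0,0,0,0,0,0,-0.8],
    [0,0,0,0,0,0,-0.6],
    [0,0,0,0,0,0,-0.4],
    [0,0,0,0,0,0,-0.3],
    [0,0,0,0,0,0,-0.1],
    [0,0,0,0,0,0,0],
    [0,0,0,0,0,0,0],
    [0,0,0,0,0,0,0]
  ]
}}

```text
time_s: 9.58
tcp_pos: [0.5316, 0.0136, 0.1131]
ee_rot: [[0.992, 0.123, 0.001], [0.123, -0.992, -0.0], [0.001, 0.0, -1.0]]
wrist_force: [-0.3, -0.4, 2.6]
gripper_width: 0.609
gripper_force: 30.0
```

```bash
python3 -c "
from h import *
delta([.5318,.0141,.112],.1234)"
```

```text
t 9.5833 p [0.5316 0.0136 0.1131] yaw 0.123 tilt [ 0.0006 -0.0002] F [-0.3 -0.4  2.6] w 0.609 g 30.023937283549458 d [ 0.02 -0.04  0.11] rz 0.0
```

Call:
{"op": "arm_command", "data": {
  "deltas": [
    [0,0,0,0,0,-0.3,0],
    [0,0,0,0,0,-0.8,0],
    [0,0,0,0,0,-1.4,0],
    [0,0,0,0,0,-2,0],
    [0,0,0,0,0,-2.7,0],
    [0,0,0,0,0,-3.4,0],
    [0,0,0,0,0,-4.1,0],
    [0,0,0,0,0,-4.8,0]
  ]
}}

```text
time_s: 10.25
tcp_pos: [0.5314, 0.0138, 0.1615]
ee_rot: [[0.992, 0.123, 0.0], [0.123, -0.992, 0.0], [0.0, -0.0, -1.0]]
wrist_force: [0.8, -0.2, -1.4]
gripper_width: 0.61
gripper_force: 30.0
```

Call:
{"op": "arm_command", "data": {
  "deltas": [
    [0,0,0,0,0,-0.7,0],
    [0,0,0,0,0,-1.4,0],
    [0,0,0,0,0,-2.1,0],
    [0,0,0,0,0,-2.8,0],
    [0,0,0,0,0,-3.5,0],
    [0,0,0,0,0,-4.2,0],
    [0,0,0,0,0,-4.8,0],
    [0,0,0,0,0,-5.2,0]
  ]
}}

```text
time_s: 10.92
tcp_pos: [0.5317, 0.0138, 0.2135]
ee_rot: [[0.992, 0.123, 0.001], [0.123, -0.992, 0.0], [0.001, -0.0, -1.0]]
wrist_force: [0.6, 0.3, -1.6]
gripper_width: 0.612
gripper_force: 30.0
```

Call:
{"op": "arm_command", "data": {
  "deltas": [
    [0,0,0,0,0,0,0],
    [0,0,0,0,0,0,0],
    [0,0,0,0,0,0,0],
    [0,0,0,0,0,0,0],
    [0,0,0,0,0,0,0],
    [0,0,0,0,0,0,0],
    [0,0,0,0,0,0,0],
    [0,0,0,0,0,0,0]
  ]
}}

```text
time_s: 11.58
tcp_pos: [0.5314, 0.0137, 0.2124]
ee_rot: [[0.992, 0.123, -0.0], [0.123, -0.992, -0.0], [-0.0, 0.0, -1.0]]
wrist_force: [-0.2, 0.3, -1.9]
gripper_width: 0.61
gripper_force: 30.0
```

Run:
```python
from h import *
delta([.5318,.0141,.212],.1234)
a=snap('side')['pixels'][60:300,150:380];b=snap('scene')['pixels'][130:320,140:400]
cv2.imwrite('pics/ab3.png',np.hstack([cv2.resize(x,None,fx=400/x.shape[1],fy=400/x.shape[1])[:290] for x in (a,b)]))
```

```text
t 11.5833 p [0.5314 0.0137 0.2124] yaw 0.123 tilt [-0.0002 -0.0001] F [-0.2  0.3 -1.9] w 0.61 g 29.96469739358872 d [ 0.05 -0.03  0.04] rz -0.0
```

View pics/ab3.png

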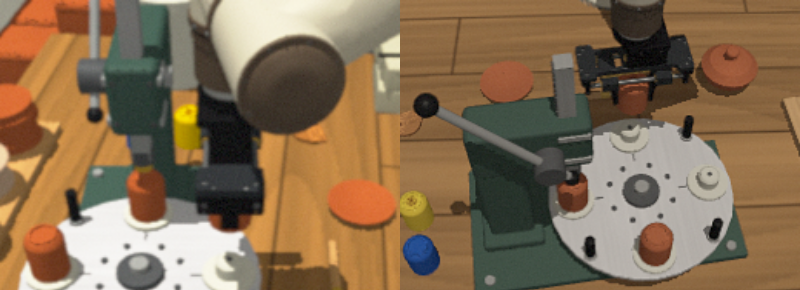

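The cup is held about 10 cm above its now empty chuck (scene crop (632,97), chuck (630,137)), level and still. The measured load of about 1.9 N fits a cup, and the other cups are on their chucks.

```bash
python3 -c "
from h import *
print(finish_job())"
```

```text
the job is handed in; nothing more can be done
None
```

I turned the dial one click clockwise, gripped the stamped cup by its sides and lifted it about 10 cm straight up; the job was handed in at about 12 s with the cup held there, foot up, level and still.

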